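# Refit the lamp unit's backplate and hold its diffuser flap at the balance point

## Task

Pick up the loose aluminium backplate by its blue rib and lower it (do not drop it) over the two brass pins of the white microscope lamp unit until it rests flush on the seat, and let go of it. Then take the diffuser flap, which lies open, by its orange knob, swing it up to its upright balance point where it would fall neither way, never letting it tip over towards the plate, and finish while still holding the knob so that the flap stands there motionless for me to set its stay screw. Do not disturb the other things on the bench.

Things in the scene. Friction and masses are not known exactly. Their poses are not given: they have to be found in the camera images.
- lamp: Lamp unit, fixed to the bench: white base slab 150 (its x) x 250 (its y) x 20 mm high. Origin on the bench under the hinge line; the slab runs from y -145 to +105 mm, x +-75 mm. The seat for the backplate is on the -y side, the hinge at y 0 (two grey brackets at x +-58 mm, 92 mm high), and a grey rest with a rubber top (76 mm high, y 67 to 83 mm) carries the open flap on the +y side. Its yaw and place vary.
- seat (a point): Centre of the seat, on the slab's top face (20 mm above the bench), lamp frame (0, -85, 20) mm; axes as the lamp. The two brass pins stand 45 mm either side of it along the lamp's x: 8 mm diameter, 25 mm high above the seat (top 45 mm above the bench), the last 10 mm tapering to 4 mm diameter.
- hinge (a point): Middle of the flap's hinge axis, lamp frame (0, 0, 80) mm; the axis runs along the lamp's x.
- flap (a joint): Flap angle, rad: 0 = shut, level over the seat; pi/2 = upright, the balance point (centre of mass straight above the hinge); pi = lying open, level, towards the lamp's +y (how it starts). The flap is a black frame 90 mm wide, 8 mm thick, reaching 93 mm from the hinge, with a white diffuser, about 0.25 kg, on a nearly free hinge: released away from upright it falls.
- knob (a point): Centre of the flap's orange knob: a barrel 20 mm in diameter, 34 mm long, its axis parallel to the hinge, flat ends, on a 10 mm steel stem (42 mm long) from the middle of the flap's free edge. It is 140 mm from the hinge axis: lamp frame (0, -140 cos a, 80 + 140 sin a) mm at flap angle a. Pinched by its two ends from above, it can turn between the fingers as the flap swings.
- plate: Loose backplate, aluminium, 120 (its x) x 80 (its y) x 8 mm, about 0.2 kg, lying flat on the bench. Origin at the centre of its underside, z up. Two through holes 12 mm in diameter at x +-45 mm, y 0. A half turn makes no difference.
- rib (a point): Grip point on the plate's blue rib, 30 mm above the plate's underside and straight above its origin. The rib is 50 mm long (plate's x), 12 mm thick (plate's y), and its top is 42 mm above the plate's underside; it is the plate's handle.
- screwdriver: bystander: red-handled screwdriver, 190 mm, lying on the table to the left; origin at mid-length, x along it
- eyepiece: bystander: small black eyepiece, 34 mm across, 55 mm tall, standing; origin at the centre of its underside
- oil_bottle: bystander: amber bottle with black cap, 36 mm across, 75 mm tall, standing; origin at the centre of its underside
- stain_jar: bystander: clear jar with red cap, 60 mm across, 65 mm tall; origin at the centre of its underside
- dish: bystander: closed glass dish, 94 mm across, 19 mm tall; origin at the centre of its underside
- objective: bystander: steel microscope objective, 27 mm across, 46 mm tall, standing; origin at the centre of its underside
- slide_box: bystander: brown slide box, 90 x 170 x 32 mm; origin at the centre of its underside
Not all that is in view belongs to the job. Several things have the shape of the plate; the one meant has the colours described above.

How it is judged (in metres and radians):
On the way, in this order (a step that is already met when the one before it is completed fails the run):
1. the plate lies flush on the seat over both pins and is let go, the flap still lying open (horizontal distance between plate and seat below 0.004 m and z of plate in the frame of seat between -0.0025 and 0.0025 m and angle between plate's own z axis and vertical below 0.035 rad and angle between the x axis of plate and the x axis of lamp, either way round below 0.08 rad and contact force between plate and the fingers below 0.3 N and value of joint flap above 2.8 rad), for 0.3 s.
2. the flap is held upright at its balance point (value of joint flap between 1.471 and 1.671 rad and velocity of joint flap between -0.12 and 0.12 rad/s and contact force between flap and the fingers above 1 N), for 0.3 s.
At the end, for the whole second after the job is handed in: The plate lies flush on the seat over both pins (within 4 mm across, 2.5 mm in height, 0.035 rad of level, 0.08 rad of the lamp's direction), untouched; the flap stands within 0.1 rad of upright, motionless (under 0.12 rad/s), the fingers pressing on it with over 1 N and the plate not touching it (all of step 2 and horizontal distance between plate and seat below 0.004 m and z of plate in the frame of seat between -0.0025 and 0.0025 m and angle between plate's own z axis and vertical below 0.035 rad and angle between the x axis of plate and the x axis of lamp, either way round below 0.08 rad and contact force between plate and the fingers below 0.3 N and contact force between plate and flap below 0.3 N); the arm keeps its last pose, push and grip.
It fails at once if the flap tips over towards the plate (below 1.25 rad) (value of joint flap below 1.25 rad).
It fails at once if the plate is dropped (over 0.4 m/s while no finger touches it) (linear speed of plate above 0.4 m/s and contact force between plate and the fingers below 0.01 N).
It fails at once if another thing on the bench is moved by more than 30 mm (distance of any of screwdriver, eyepiece, oil_bottle, stain_jar, dish, objective, slide_box from where it was at the start of the episode above 0.03 m).
It also fails if it takes over 69 s, if anything falls off the work surface, if the arm or the gripper's body presses on something with over 40 N, if the wrist force passes 120 N, or if a joint passes its speed limit or range.

## Robot

A 6-joint arm with a two-finger parallel gripper is mounted at the origin on the work surface. World frame = base frame: x ahead of the robot, y to its left, z up, the work surface at z = 0. Lengths are in mm, angles in degrees, forces in N, time in s.
With the tool pointing down it reaches from about 350 to 850 mm from the base axis. Payload 8.1 kg.
Tool frame: the origin (TCP) lies at the very end of the fingers, on their centre line; the grasp point (between the pads) lies 19 mm behind it (r.grip_depth is the distance from the TCP to the grasp point, in mm); y points along the fingers, z is the direction in which the jaws open and shut, and the axes are right-handed (so a half turn about y gives the same grasp; the last joint's range is limited). The gripper opens to 85 mm and grips with 20 to 120 N. Pads are 22 mm wide; open, the fingers measure 114 mm over their backs; the gripper's body (76 mm by 85 mm) begins 54 mm behind the grasp point. The pads swing forward as they close: fully open they stand 13 mm farther back than shut.
Start: joints at [-70.153, 7.471, 85.268, -0, 87.261, -4.893], TCP at [251.124, -544.924, 231.292] pointing down, gripper open.
Joint ranges: [-169.43, 169.43], [-51.17, 129.36], [1.28, 143.12], [-76.62, 256.62], [0, 156.53], [-152.29, 152.29]. Speed limits (degrees/s): [136.94, 136.94, 159.86, 180, 180, 180].

## Interface

Orientations are given as [roll, pitch, yaw] about the fixed x, y, z axes, in that order (R = Rz(yaw) Ry(pitch) Rx(roll)).
In Python, from bench import readout, eyes, r gives the robot as it stands. The module is installed in compiled form; this text tells all that it offers.
- The arm moves only by the tool move_arm, never from a script. Its argument "motion" is text: rows parted by semicolons, each of 6 numbers parted by spaces: the shift along the world's x, y, z in cm, then the turn, a rotation vector about the world's x, y, z in degrees. A call has 1 to 10 rows; each row is the pose to reach, as a shift and turn from the pose commanded when the call began; what a row does not reach only later rows make up. A row lasts 1/12 s, in which the tool goes at most 41.7 mm and 7.16 degrees, less where a joint would pass 70% of its speed; a pose out of reach is approached as far as the arm can. A call with a gripper value outside its range is refused whole. "fingers" is the finger opening in cm, from 0 to 8.54, set as the call begins (left out, the last holds). The fingers move at their own pace and stop on an object; "squeeze" is the grip in N (left out, the last holds). Time passes only in rows, so rows that repeat a pose let the fingers close. It gives the time, the measured TCP pose, the force and the opening at its end, in the units of the state.
- readout.sense(): the state, without advancing time (a new reading comes with each control period).
- eyes.snapshot(name): name is "scene" or "top"; returns a dict with "image" (384x512x3 uint8, blue, green, red), "fx", "fy", "cx", "cy" (pixels), "world_to_cam" (4x4, takes a point from world to camera coordinates). Camera axes: x right, y down, z forward; pixel columns grow to the right and rows downward; lengths in mm; the calibration is good to about 2 mm. A picture is of the moment at which its call begins. There is no depth.
- r.hand_in(): hands the job in, once; it reports no verdict.
The state is a dict: "time": time; "joint_pos": joint angles; "qd": joint speeds; "joint_efforts": joint torques, N m; "tool_pos": TCP position; "tcp_rot": TCP orientation; "ft_force": force on the tool from outside, world axes, zero at the start; "wrist_torque": the same for the moment, N m; "finger_gap": finger opening in mm.
Only numpy, scipy, OpenCV 4.12 (cv2) and the standard library are available. Lean on these libraries where they do the work, as an engineer would, in place of code of your own. Each camera call takes 0.05 s, during which the arm holds its last target. There are 200 camera calls.

## Working session

There is one attempt and no reset: what is moved stays moved. The work goes in short steps, Python scripts to look and compute and a tool call to move; the robot and the scene stay as the last step left them, time stands still between calls to the robot, and variables do not carry over. Pictures are saved under pics/ and viewed, about 8 in all and at most 12, crops included, and the job is handed in when it is done.

Besides the shell and the picture viewer there is one more tool, called after ">>>" by a JSON object that holds its "name" and its "arguments". move_arm: Moves the arm, as the interface text tells. Its arguments: {"type":"object","properties":{"motion":{"type":"string"},"fingers":{"type":"number"},"squeeze":{"type":"number"}},"required":["motion"]}

```bash
mkdir -p pics
python3 - <<'E'
from bench import readout, eyes, r
import cv2, numpy as np, pickle
d={n:eyes.snapshot(n) for n in("scene","top")}
pickle.dump(d,open('snap0.pkl','wb'))
for n in d:
    cv2.imwrite(f'pics/{n}0.png',cv2.resize(d[n]["image"],(800,600)))
    print(n,d[n]["fx"],d[n]["cx"],d[n]["cy"],np.round(d[n]["world_to_cam"],3).tolist())
print(readout.sense())
E
```

```text
scene 403.4316072456197 251.4739365899535 188.43658147641835 [[-0.447, 0.894, 0.022, 258.639], [0.581, 0.309, -0.753, -270.123], [-0.681, -0.324, -0.657, 1511.442], [0.0, 0.0, 0.0, 1.0]]
top 448.56356794438864 249.56734681851643 193.02388066904385 [[0.024, -1.0, 0.004, -10.662], [-0.996, -0.024, -0.084, 553.701], [0.084, -0.002, -0.996, 1236.091], [0.0, 0.0, 0.0, 1.0]]
{'time': 0.1, 'joint_pos': array([-7.01531331e+01,  7.51194014e+00,  8.53238339e+01, -2.87325634e-04,
        8.72619128e+01, -4.89116933e+00]), 'qd': array([-0.02151846, -0.08567302, -0.11587418,  0.00765129, -0.00905766,
       -0.02028561]), 'joint_efforts': array([ 1.55057143e-03, -5.70954251e+01, -5.01940978e+01, -1.31164684e-04,
        8.23035050e-03, -8.81934875e-05]), 'tool_pos': array([ 250.94709308, -544.44613967,  230.32964012]), 'tcp_rot': array([-9.00973556e+01,  8.04317466e-03, -1.55261957e+02]), 'ft_force': array([-0.46533882,  0.12582148,  0.7172593 ]), 'wrist_torque': array([-0.01456896, -0.0700557 ,  0.00832207]), 'finger_gap': 85.41760589892134}
```

View pics/scene0.png

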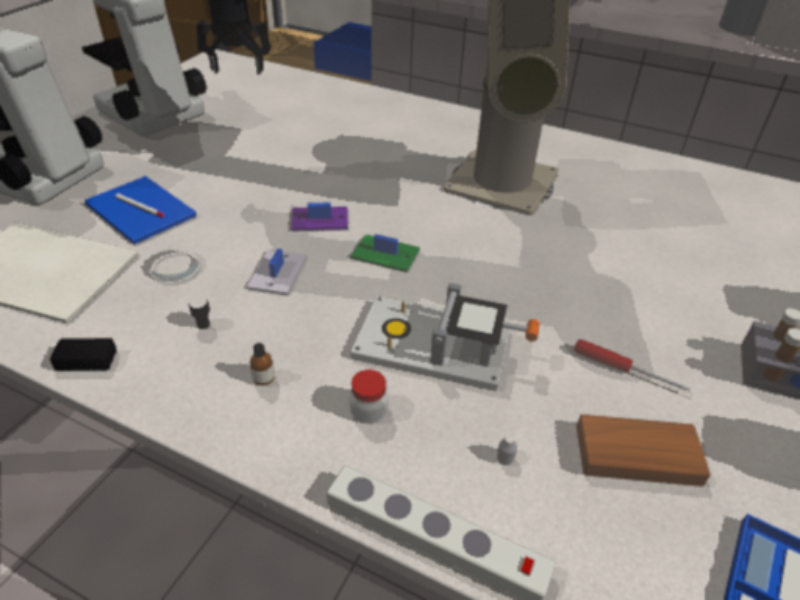

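View pics/top0.png

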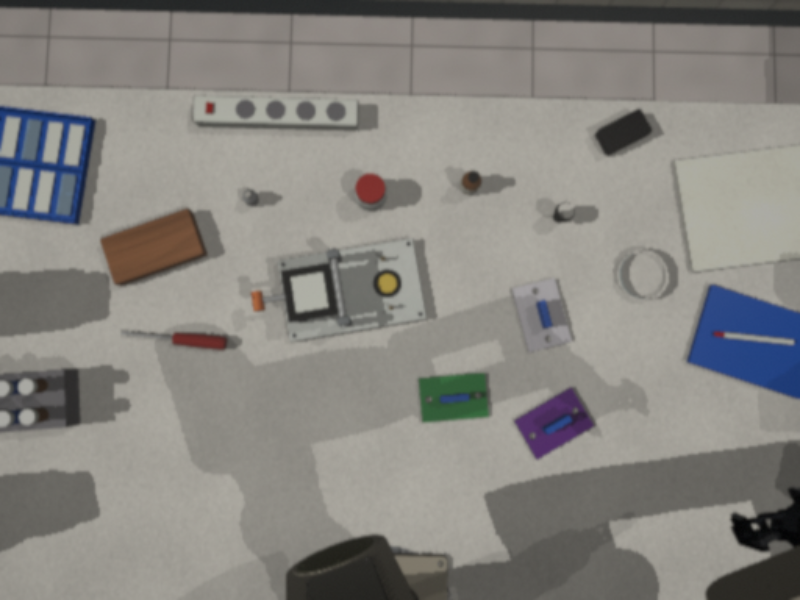

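The top view shows the aluminium plate with the blue rib at (542,314), the lamp at about (350,290) with its seat at (387,283), and the orange knob at (258,300). The green and purple plates are decoys. Next I measure these.

```bash
cat > h.py <<'E'
import numpy as np, cv2
def proj(s,p):
    c=s["world_to_cam"]@np.append(p,1.); return np.array([s["fx"]*c[0]/c[2]+s["cx"],s["fy"]*c[1]/c[2]+s["cy"]])
def ray(s,uv):
    R=s["world_to_cam"][:3,:3];t=s["world_to_cam"][:3,3]
    d=R.T@np.array([(uv[0]-s["cx"])/s["fx"],(uv[1]-s["cy"])/s["fy"],1]);return -R.T@t,d/np.linalg.norm(d)
def onz(s,uv,z):
    o,d=ray(s,uv);return o+d*(z-o[2])/d[2]
def tri(a,ua,b,ub):
    (o,d),(p,e)=ray(a,ua),ray(b,ub)
    k=np.linalg.lstsq(np.c_[d,-e],p-o,rcond=None)[0];A=o+k[0]*d;B=p+k[1]*e
    return (A+B)/2,np.linalg.norm(A-B)
def blobs(s,lo,hi,box,amin=8):
    x0,y0,x1,y1=box;m=cv2.inRange(cv2.cvtColor(s["image"],cv2.COLOR_BGR2HSV),np.array(lo),np.array(hi))
    k=np.zeros_like(m);k[y0:y1,x0:x1]=m[y0:y1,x0:x1]
    n,l,st,c=cv2.connectedComponentsWithStats(k)
    return [(c[i],st[i,4],np.argwhere(l==i)[:,::-1].astype(np.float32)) for i in range(1,n) if st[i,4]>=amin]
E
python3 - <<'E'
from h import *; import pickle
d=pickle.load(open('snap0.pkl','rb'));T,S=d['top'],d['scene']
K={}
for n,s,bx in(('T',T,(150,180,180,205)),('S',S,(330,195,355,225))):
    for c,a,_ in blobs(s,(3,120,80),(20,255,255),bx): print('knob',n,c,a);K[n]=c
print('tri knob',tri(T,K['T'],S,K['S']), onz(T,K['T'],80))
for n,s,bx in(('T',T,(325,175,370,228)),('S',S,(155,155,200,190))):
    for c,a,p in blobs(s,(100,90,40),(130,255,255),bx):
        print('rib',n,c,a,onz(s,c,36),onz(s,c,42),cv2.minAreaRect(np.array([onz(s,q,42)[:2] for q in p],np.float32)));K['r'+n]=c
print('tri rib',tri(T,K['rT'],S,K['rS']))
for c,a,p in blobs(T,(20,100,80),(35,255,255),(235,170,262,195)): print('yellow',c,a,onz(T,c,20))
def crop(s,b,f,nm): cv2.imwrite('pics/'+nm,cv2.resize(s['image'][b[1]:b[3],b[0]:b[2]],None,fx=f,fy=f,interpolation=cv2.INTER_CUBIC))
a=T['image'][145:225,170:280];b=T['image'][170:234,318:374]
A=cv2.resize(a,None,fx=7,fy=7,interpolation=cv2.INTER_CUBIC)
cv2.imwrite('pics/c1.png',A[:560])
cv2.imwrite('pics/c2.png',np.hstack([cv2.resize(b,None,fx=7,fy=7,interpolation=cv2.INTER_CUBIC),cv2.resize(S['image'][155:193,150:200],(400,448))[:,:]]))
E
```

```text
knob T [164.29032258 192.22580645] 62
knob S [340.58441558 210.12987013] 77
tri knob (array([545.2477696 , 230.58704015,  84.09518191]), np.float64(0.11397920216950032)) [545.59879008 231.30307019  80.        ]
rib T [348.         200.70652174] 92 [ 537.95594541 -271.20492992   36.        ] [ 537.51850767 -269.86876906   42.        ] ((537.42578125, -269.80340576171875), (45.486515045166016, 15.356852531433105), 15.587526321411133)
rib S [176.54736842 167.57894737] 95 [ 546.51195224 -266.72339001   36.        ] [ 552.56205248 -261.84670916   42.        ] ((554.3504028320312, -262.5443115234375), (76.4591064453125, 23.348901748657227), 34.12874984741211)
tri rib (array([ 538.56775072, -273.02786806,   28.14073725]), np.float64(0.16066565639194247))
yellow [247.50757576 180.93939394] 132 [588.16226513   9.30578308  20.        ]
```

View pics/c1.png

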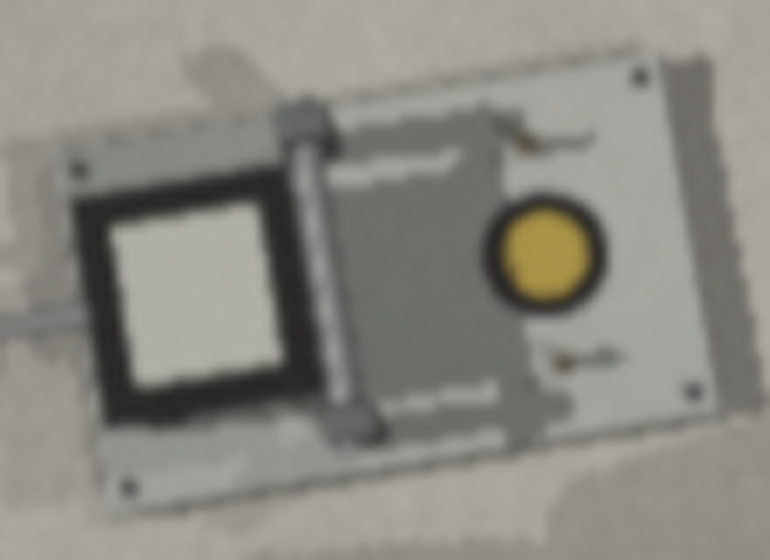

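View pics/c2.png

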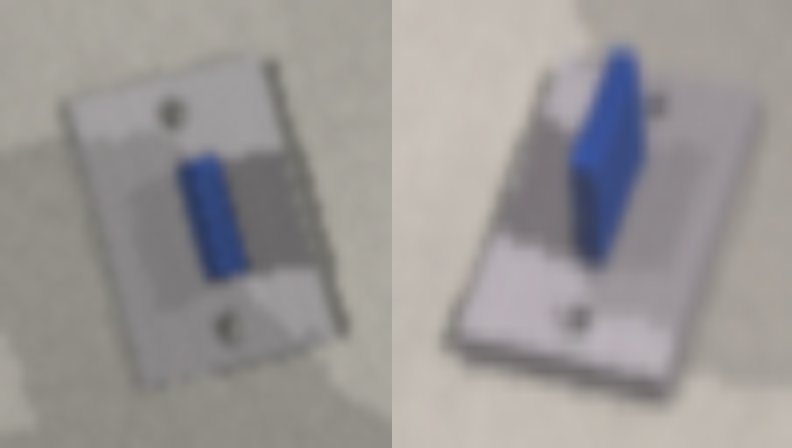

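The crops show the lamp's four slab screws at (80,170), (640,77), (693,391) and (128,488), and its pins at (522,140) and (563,360). The plate holes are at (173,112) and (228,325). Next I refine these and fit the outlines.

Run:
```python
from h import *; import pickle
d=pickle.load(open('snap0.pkl','rb'));T,S=d['top'],d['scene']
im=T['image'];g=cv2.cvtColor(im,cv2.COLOR_BGR2GRAY).astype(float)
def dark(x,y,r=3):
    x0,y0=int(round(x)),int(round(y));w=g[y0-r:y0+r+1,x0-r:x0+r+1];k=np.clip(np.percentile(w,60)-w-8,0,None)
    Y,X=np.mgrid[y0-r:y0+r+1,x0-r:x0+r+1];return np.array([(k*X).sum(),(k*Y).sum()])/k.sum()
scr=[onz(T,dark(170+x/7-.5,145+y/7-.5),20)[:2] for x,y in((80,170),(640,77),(693,391),(128,488))]
scr=np.array(scr);print('screws',scr.round(1).tolist(),np.linalg.norm(scr-np.roll(scr,-1,0),axis=1))
c=scr.mean(0);v=scr[0]+scr[3]-scr[1]-scr[2];v/=np.linalg.norm(v);yaw=np.degrees(np.arctan2(-v[0],v[1]))
u=scr[0]+scr[1]-scr[2]-scr[3];print('lamp centre',c,'yaw',yaw,np.degrees(np.arctan2(u[1],u[0])),'seat from screws',c-65*v,'hinge',c+20*v,'knob',c+160*v)
h=np.array([onz(T,dark(318+x/7-.5,170+y/7-.5),8)[:2] for x,y in((173,112),(228,325))])
print('holes',h,np.linalg.norm(h[0]-h[1]),h.mean(0),np.degrees(np.arctan2(*(h[0]-h[1])[::-1])))
lab=cv2.cvtColor(im,cv2.COLOR_BGR2LAB).astype(int)
for nm,seed,bench,z,bx in(('plate',(332,205),(380,215),8,(318,170,374,234)),('slab',(265,190),(215,140),20,(170,145,282,222))):
    print(nm,[lab[y-2:y+3,x-2:x+3].mean((0,1)) for x,y in(seed,bench)])
    a,b=[lab[y-2:y+3,x-2:x+3,1:].mean((0,1)) for x,y in(seed,bench)]
    L=cv2.GaussianBlur(lab[...,1:].astype(np.float32),(3,3),0)
    m=((L-(a+b)/2)@(a-b)>0).astype(np.uint8);k=np.zeros_like(m);x0,y0,x1,y1=bx;k[y0:y1,x0:x1]=m[y0:y1,x0:x1]
    k=cv2.morphologyEx(cv2.morphologyEx(k,cv2.MORPH_CLOSE,np.ones((9,9))),cv2.MORPH_OPEN,np.ones((5,5)))
    q=max(cv2.findContours(k,0,2)[0],key=cv2.contourArea)[:,0]
    print(cv2.minAreaRect(np.array([onz(T,p,z)[:2] for p in q],np.float32)))
pins=[]
for x,y in((522,140),(563,360)): print('pin z45',onz(T,(170+x/7-.5,145+y/7-.5),45)[:2],'z30',onz(T,(170+x/7-.5,145+y/7-.5),30)[:2])
```

```text
screws [[615.3, 197.1], [662.1, -28.9], [534.4, -52.2], [489.8, 173.5]] [230.72699493 129.88810829 229.99145198 127.66491032]
lamp centre [575.40473296  72.3653309 ] yaw 11.441773506364697 10.494098817055216 seat from screws [588.29891224   8.65708857] hinge [571.43729317  91.967867  ] knob [543.66521471 229.18561971]
holes [[ 581.79399935 -260.33406671]
 [ 495.83422025 -282.74306779]] 88.8326907802085 [ 538.8141098  -271.53856725] 14.611332068772308
plate [array([139.  , 128.32, 130.04]), array([175.32, 127.76, 132.76])]
((538.7207641601562, -273.2437438964844), (126.56253051757812, 92.39612579345703), 16.189552307128906)
slab [array([171.88, 125.92, 131.16]), array([171.52, 127.84, 132.56])]
((575.5310668945312, 81.5660171508789), (156.09425354003906, 272.5500183105469), 11.208954811096191)
pin z45 [630.99793508  19.87540463] z30 [633.23098929  20.05044669]
pin z45 [543.95500075   1.54366271] z30 [545.1295289   1.4957731]
```

>>> {"name": "move_arm", "arguments": {"motion": "2.5 2.4 0 0 0 -1; 5.5 5.2 0 0 0 -2; 8.5 8 0 0 0 -3; 11.5 11 0 0 0 -4; 14.5 13.8 -1 0 0 -5; 17.5 16.6 -2 0 0 -6; 20.5 19.5 -3 0 0 -7; 23.5 22.4 -4 0 0 -8; 26.5 25.2 -5 0 0 -9; 28.7 27.3 -6 0 0 -9.4", "fingers": 5}}

```text
time: 0.93
tool_pos: [539.6, -269.7, 170.7]
tcp_rot: [-90.0, 0.0, -164.7]
ft_force: [-0.8, -0.4, 0.6]
finger_gap: 50.0
```

>>> {"name": "move_arm", "arguments": {"motion": "0 0 -1 0 0 0; 0 0 -3 0 0 0; 0 0 -5 0 0 0; 0 0 -7 0 0 0; 0 0 -9 0 0 0; 0 0 -9.5 0 0 0; 0 0 -9.5 0 0 0; 0 0 -9.5 0 0 0"}}

```text
time: 1.6
tool_pos: [538.0, -272.1, 76.6]
tcp_rot: [-90.0, -0.0, -164.7]
ft_force: [0.8, 0.2, -0.1]
finger_gap: 49.7
```

Run:
```python
from bench import readout,eyes; import cv2
s=eyes.snapshot("top");cv2.imwrite('pics/t1.png',cv2.resize(s['image'][150:250,300:420],None,fx=6,fy=6))
s=readout.sense();print({k:s[k].round(2) if hasattr(s[k],'round') else s[k] for k in('time','tool_pos','tcp_rot','ft_force','finger_gap','joint_pos')})
```

```text
{'time': 1.65, 'tool_pos': array([ 538.69, -272.47,   77.59]), 'tcp_rot': array([-8.9940e+01,  6.0000e-02, -1.6467e+02]), 'ft_force': array([-0.04, -0.45,  0.68]), 'finger_gap': 49.99847983343899, 'joint_pos': array([-31.7 ,  14.91,  93.41,  -0.  ,  71.6 ,  42.97])}
```

>>> {"name": "move_arm", "arguments": {"motion": "0 0 -1 0 0 0; 0 0 -2.5 0 0 0; 0 0 -4 0 0 0; 0 0 -5.2 0 0 0; 0 0 -6 0 0 0; 0 0 -6.2 0 0 0; 0 0 -6.2 0 0 0; 0 0 -6.2 0 0 0"}}

```text
time: 2.32
tool_pos: [538.6, -272.2, 14.9]
tcp_rot: [-90.0, 0.0, -164.7]
ft_force: [0.6, 0.0, -0.1]
finger_gap: 49.7
```

>>> {"name": "move_arm", "arguments": {"motion": "0 0 0 0 0 0; 0 0 0 0 0 0; 0 0 0 0 0 0; 0 0 0 0 0 0; 0 0 0 0 0 0; 0 0 0 0 0 0; 0 0 0 0 0 0; 0 0 0 0 0 0; 0 0 0 0 0 0; 0 0 0 0 0 0", "fingers": 0.5, "squeeze": 50}}

```text
time: 3.15
tool_pos: [538.8, -272.4, 15.2]
tcp_rot: [-89.9, 0.1, -164.7]
ft_force: [-0.0, 0.5, 6.3]
finger_gap: 11.2
```

>>> {"name": "move_arm", "arguments": {"motion": "0 0 0.5 0 0 0; 0 0 1.5 0 0 0; 0 0 3 0 0 0; 0 0 4.5 0 0 0; 0 0 6 0 0 0; 0 0 7 0 0 0; 0 0 7.5 0 0 0; 0 0 7.5 0 0 0"}}

```text
time: 3.82
tool_pos: [538.9, -272.4, 90.9]
tcp_rot: [-89.9, 0.1, -164.7]
ft_force: [1.0, -0.3, -2.0]
finger_gap: 10.9
```

>>> {"name": "move_arm", "arguments": {"motion": "0.2 1 0 0 0 0; 0.5 3 0 0 0 -0.5; 1 6 0 0 0 -1; 1.6 9 0 0 0 -1.5; 2.1 12 0 0 0 -2; 2.6 15 0 0 0 -2.5; 3.2 18 0 0 0 -3; 3.7 21 0 0 0 -3.5; 4.1 23 0 0 0 -4; 4.2 24 0 0 0 -4"}}

```text
time: 4.65
tool_pos: [579.3, -28.2, 87.8]
tcp_rot: [-90.1, -0.1, -168.5]
ft_force: [-0.6, -0.2, -1.6]
finger_gap: 11.2
```

>>> {"name": "move_arm", "arguments": {"motion": "0.2 1.5 0 0 0 0; 0.5 3 0 0 0 0; 0.8 4.1 0 0 0 0; 0.8 4.1 0 0 0 0; 0.8 4.1 0 0 0 0; 0.8 4.1 0 0 0 0"}}

```text
time: 5.15
tool_pos: [587.8, 8.5, 88.9]
tcp_rot: [-90.0, -0.0, -168.7]
ft_force: [0.0, 0.5, -2.1]
finger_gap: 10.9
```

Run:
```python
from bench import readout,eyes; import cv2,pickle,numpy as np
d={n:eyes.snapshot(n) for n in("scene","top")};pickle.dump(d,open('snap1.pkl','wb'))
a=cv2.resize(d['top']['image'][140:230,190:290],(400,360),interpolation=2);b=cv2.resize(d['scene']['image'][160:250,215:315],(400,360),interpolation=2)
cv2.imwrite('pics/t2.png',np.hstack([a,b]))
s=readout.sense();print({k:s[k].round(2) if hasattr(s[k],'round') else s[k] for k in('time','tool_pos','tcp_rot','ft_force','wrist_torque','finger_gap','joint_pos')})
```

```text
{'time': 5.25, 'tool_pos': array([587.92,   8.2 ,  89.09]), 'tcp_rot': array([-8.9990e+01, -2.0000e-02, -1.6871e+02]), 'ft_force': array([-0.92,  0.26, -2.45]), 'wrist_torque': array([0.01, 0.02, 0.  ]), 'finger_gap': 10.876320566644488, 'joint_pos': array([-4.190e+00,  1.199e+01,  9.552e+01, -2.000e-02,  7.251e+01,
        7.452e+01])}
```

View pics/t2.png

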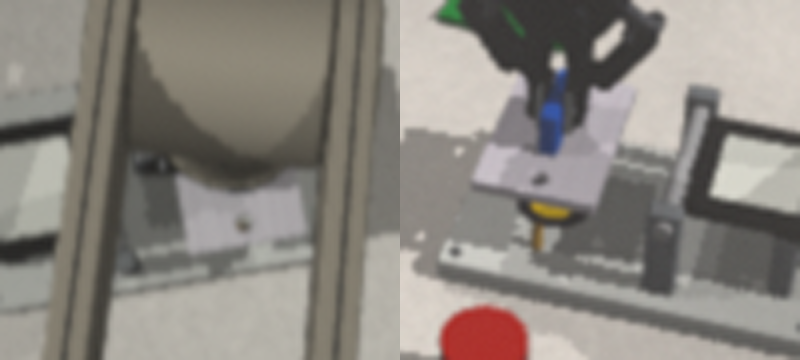

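The top view shows the plate's near hole at about crop (242,224). The scene view shows the far hole at (540,180) and the front brass pin below it at (538,235). Next I compute the hole positions and compare them with the pins.

Run:
```python
from h import *; import pickle
d=pickle.load(open('snap1.pkl','rb'));T,S=d['top'],d['scene']
def dark(s,x,y,r=3):
    g=cv2.cvtColor(s['image'],cv2.COLOR_BGR2GRAY).astype(float)
    x0,y0=int(round(x)),int(round(y));w=g[y0-r:y0+r+1,x0-r:x0+r+1];k=np.clip(np.percentile(w,55)-w-6,0,None)
    Y,X=np.mgrid[y0-r:y0+r+1,x0-r:x0+r+1];return np.array([(k*X).sum(),(k*Y).sum()])/k.sum()
a=dark(T,190+242/4-.5,140+224/4-.5);b=dark(S,215+140/4-.5,160+180/4-.5)
A=onz(T,a,83);B=onz(S,b,83);print(a,b,A,B,(A+B)/2,np.linalg.norm(A-B))
yaw=np.radians(11.3);ex=np.array([np.cos(yaw),np.sin(yaw)])
print('centre from T hole',A[:2]+45*ex,'from S hole',B[:2]-45*ex,'yaw',np.degrees(np.arctan2(*(B-A)[1::-1])))
# scene-view pins in first snapshot: predicted vs brass blobs
S0=pickle.load(open('snap0.pkl','rb'))['scene']
for c,n,p in blobs(S0,(8,90,60),(24,255,230),(240,185,270,230),4): print('brass',c,n,p.min(0),p.max(0),'z32',onz(S0,c,32))
for s in(1,-1):
    P=np.array([588.2,9.2])+s*45*ex;print('pred pin',P,proj(S0,[*P,45]),proj(S0,[*P,20]))
```

```text
[250.3893401  195.82588832] [249.63003663 204.49084249] [5.41284651e+02 4.40145848e-01 8.30000000e+01] [632.36776552  19.44138723  83.        ] [586.82620832   9.94076654  83.        ] 93.04397296347398
centre from T hole [585.41231074   9.25772234] from S hole [588.24010589  10.62381074] yaw 11.783717367666265
brass [258. 196.] 5 [258. 194.] [258. 198.] z32 [542.21212457   1.14860824  32.        ]
brass [253.  209.5] 114 [247. 205.] [259. 214.] z32 [596.9404347   12.77775615  32.        ]
brass [249.  218.5] 6 [249. 216.] [249. 221.] z32 [632.06670953  18.52724142  32.        ]
pred pin [632.32765963  18.01757649] [248.86894352 214.96554824] [248.70092835 221.70860389]
pred pin [5.44072340e+02 3.82423509e-01] [257.60928409 192.81670544] [257.32373371 199.48922471]
```

>>> {"name": "move_arm", "arguments": {"motion": "0.08 0 -0.5 0 0 0; 0.08 0 -1.2 0 0 0; 0.08 0 -2 0 0 0; 0.08 0 -2.6 0 0 0; 0.08 0 -2.6 0 0 0"}}

```text
time: 5.67
tool_pos: [587.2, 9.0, 60.7]
tcp_rot: [-90.1, -0.2, -168.7]
ft_force: [-0.5, -0.1, -1.9]
finger_gap: 11.1
```

>>> {"name": "move_arm", "arguments": {"motion": "0 0 -0.3 0 0 0; 0 0 -0.6 0 0 0; 0 0 -0.9 0 0 0; 0 0 -1.2 0 0 0; 0 0 -1.2 0 0 0"}}

```text
time: 6.08
tool_pos: [588.5, 9.1, 50.6]
tcp_rot: [-90.0, -0.0, -168.7]
ft_force: [0.1, -0.0, -1.1]
finger_gap: 11.6
```

Run:
```python
from bench import readout,eyes; import cv2,pickle,numpy as np
d=eyes.snapshot("scene");pickle.dump(d,open('snap2.pkl','wb'))
cv2.imwrite('pics/t3.png',cv2.resize(d['image'][170:245,215:315],(800,600),interpolation=2))
s=readout.sense();print({k:s[k].round(2) if hasattr(s[k],'round') else s[k] for k in('time','tool_pos','tcp_rot','ft_force','wrist_torque','finger_gap')})
```

```text
{'time': 6.1333, 'tool_pos': array([588.63,   9.11,  50.89]), 'tcp_rot': array([-9.0010e+01, -4.0000e-02, -1.6866e+02]), 'ft_force': array([ 0.82,  0.19, -1.23]), 'wrist_torque': array([-0.03, -0.06,  0.  ]), 'finger_gap': 11.004662447543096}
```

View pics/t3.png

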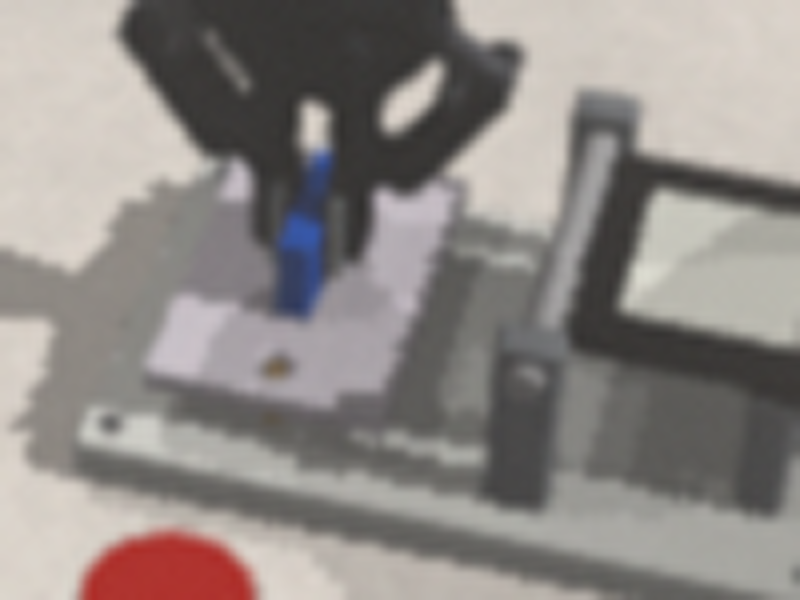

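Brass shows in the near hole at (277,367) and a pin is visible below the plate, with no side force, so the plate is threaded on. I continue down.

>>> {"name": "move_arm", "arguments": {"motion": "0 0 -0.2 0 0 0; 0 0 -0.4 0 0 0; 0 0 -0.6 0 0 0; 0 0 -0.8 0 0 0; 0 0 -1 0 0 0; 0 0 -1 0 0 0"}}

```text
time: 6.63
tool_pos: [588.5, 9.1, 40.7]
tcp_rot: [-90.0, -0.0, -168.7]
ft_force: [0.7, -0.3, -1.4]
finger_gap: 11.4
```

>>> {"name": "move_arm", "arguments": {"motion": "0 0 -0.1 0 0 0; 0 0 -0.2 0 0 0; 0 0 -0.3 0 0 0; 0 0 -0.4 0 0 0; 0 0 -0.5 0 0 0; 0 0 -0.5 0 0 0; 0 0 -0.5 0 0 0"}}

```text
time: 7.22
tool_pos: [588.9, 9.1, 36.2]
tcp_rot: [-90.0, -0.0, -168.7]
ft_force: [-0.5, -0.2, -1.8]
finger_gap: 11.3
```

>>> {"name": "move_arm", "arguments": {"motion": "0 0 -0.05 0 0 0; 0 0 -0.1 0 0 0; 0 0 -0.1 0 0 0; 0 0 -0.1 0 0 0"}}

```text
time: 7.55
tool_pos: [588.9, 9.1, 35.3]
tcp_rot: [-90.0, 0.0, -168.7]
ft_force: [0.4, 1.0, -1.4]
finger_gap: 11.0
```

>>> {"name": "move_arm", "arguments": {"motion": "0 0 -0.05 0 0 0; 0 0 -0.1 0 0 0; 0 0 -0.1 0 0 0; 0 0 -0.1 0 0 0"}}

```text
time: 7.88
tool_pos: [589.0, 9.1, 35.2]
tcp_rot: [-90.0, 0.0, -168.7]
ft_force: [-5.0, 1.2, 7.1]
finger_gap: 11.3
```

>>> {"name": "move_arm", "arguments": {"motion": "0 0 0 0 0 0; 0 0 0 0 0 0; 0 0 0 0 0 0; 0 0 0 0 0 0; 0 0 0 0 0 0; 0 0 0 0 0 0", "fingers": 4}}

```text
time: 8.38
tool_pos: [588.9, 9.1, 34.2]
tcp_rot: [-90.0, -0.0, -168.7]
ft_force: [0.9, 0.5, -0.1]
finger_gap: 40.3
```

>>> {"name": "move_arm", "arguments": {"motion": "0 0 0.5 0 0 0; 0 0 2 0 0 0; 0 0 4 0 0 0; 0 0 7 0 0 0; 0 0 10 0 0 0; 0 0 13 0 0 0; 0 0 16 0 0 0; 0 0 19 0 0 0; 0 0 21 0 0 0; 0 0 21 0 0 0"}}

```text
time: 9.22
tool_pos: [591.6, 8.9, 251.3]
tcp_rot: [-89.9, 0.5, -168.7]
ft_force: [1.9, -0.5, 0.9]
finger_gap: 39.9
```

>>> {"name": "move_arm", "arguments": {"motion": "-0.2 1 0 0 0 6.5; -0.6 3 0 0 0 13; -1 5 0 0 0 19.5; -1.4 7 0 0 0 26; -1.8 9 0 0 0 32.5; -2.2 11 0 0 0 39; -2.6 13 0 0 0 45.5; -3 15 0 0 0 52; -3.4 17 0 0 0 58.5; -3.8 19 0 0 0 65", "fingers": 6}}

```text
time: 10.05
tool_pos: [550.4, 200.0, 243.9]
tcp_rot: [-90.0, -0.0, -103.3]
ft_force: [0.2, 0.4, 0.7]
finger_gap: 59.8
```

>>> {"name": "move_arm", "arguments": {"motion": "-0.2 1 0 0 0 6.5; -0.4 2.1 0 0 0 13; -0.6 3.1 0 0 0 19.5; -0.6 3.1 0 0 0 25; -0.6 3.1 0 0 0 25; -0.6 3.1 0 0 0 25; -0.6 3.1 0 0 0 25"}}

```text
time: 10.63
tool_pos: [544.9, 229.8, 244.1]
tcp_rot: [-90.0, -0.0, -78.9]
ft_force: [0.3, -0.6, 0.4]
finger_gap: 59.9
```

Run:
```python
from bench import readout,eyes; import cv2,pickle,numpy as np
from h import *
d={n:eyes.snapshot(n) for n in("scene","top")};pickle.dump(d,open('snap3.pkl','wb'))
T,S=d['top'],d['scene'];K={}
for n,s,bx in(('T',T,(150,175,190,210)),('S',S,(330,195,355,225))):
    for c,a,_ in blobs(s,(3,120,80),(20,255,255),bx): print('knob',n,c,a)
a=cv2.resize(T['image'][140:230,140:290],(600,360),interpolation=2);b=cv2.resize(S['image'][170:230,215:315],(600,360),interpolation=2)
cv2.imwrite('pics/t4.png',cv2.resize(np.vstack([a,b]),(500,600)))
ex=np.array([np.cos(np.radians(11.3)),np.sin(np.radians(11.3))]);
for x in(60,-60):
  for y in (40,-40):
    P=np.array([588.2,9.2])+x*ex+y*np.array([-ex[1],ex[0]]);print(x,y,'T',proj(T,[*P,28]).round(1),'S',proj(S,[*P,28]).round(1))
s=readout.sense();print({k:s[k].round(2) if hasattr(s[k],'round') else s[k] for k in('time','tool_pos','tcp_rot','ft_force','finger_gap','joint_pos')})
```

```text
knob T [164.359375 192.375   ] 64
knob S [340.76923077 209.56923077] 65
60 40 T [229.9 162.2] S [262.2 226.7]
60 -40 T [257.9 157.3] S [232.5 220.4]
-60 40 T [237.1 204.1] S [272.6 196.7]
-60 -40 T [265.3 199.2] S [245.1 191.2]
{'time': 10.7333, 'tool_pos': array([545.  , 229.67, 244.21]), 'tcp_rot': array([-90.01,  -0.  , -78.82]), 'ft_force': array([-0.54,  0.15,  0.12]), 'finger_gap': 59.80341942017727, 'joint_pos': array([17.89,  5.86, 85.66, -0.  , 88.49,  6.7 ])}
```

View pics/t4.png

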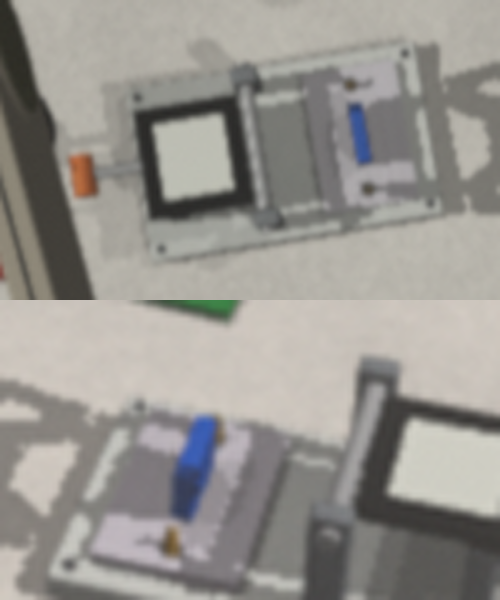

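The pins protrude through both holes and the plate sits level on the seat. The knob is unmoved at top pixel (164.4,192.4). I descend on it.

>>> {"name": "move_arm", "arguments": {"motion": "0 0 -1.5 0 0 0; 0 0 -4 0 0 0; 0 0 -7 0 0 0; 0 0 -10 0 0 0; 0 0 -13 0 0 0; 0 0 -15.5 0 0 0; 0 0 -17.2 0 0 0; 0 0 -18.2 0 0 0; 0 0 -18.2 0 0 0; 0 0 -18.2 0 0 0"}}

```text
time: 11.57
tool_pos: [545.0, 229.9, 62.5]
tcp_rot: [-90.0, 0.0, -78.7]
ft_force: [-0.2, -0.8, 0.8]
finger_gap: 59.7
```

>>> {"name": "move_arm", "arguments": {"motion": "0 0 0 0 0 0; 0 0 0 0 0 0; 0 0 0 0 0 0; 0 0 0 0 0 0; 0 0 0 0 0 0; 0 0 0 0 0 0; 0 0 0 0 0 0; 0 0 0 0 0 0; 0 0 0 0 0 0; 0 0 0 0 0 0", "fingers": 2.5, "squeeze": 25}}

```text
time: 12.4
tool_pos: [546.2, 230.5, 64.4]
tcp_rot: [-89.8, 0.0, -78.7]
ft_force: [-0.1, -0.5, 8.0]
finger_gap: 33.5
```

>>> {"name": "move_arm", "arguments": {"motion": "0 -0.01 0.5 0 0 0; 0.02 -0.08 1.46 0 0 0; 0.04 -0.21 2.43 0 0 0; 0.09 -0.47 3.62 0 0 0; 0.17 -0.83 4.79 0 0 0; 0.26 -1.29 5.92 0 0 0; 0.37 -1.84 7 0 0 0; 0.49 -2.48 8.03 0 0 0; 0.62 -3.1 8.85 0 0 0; 0.64 -3.21 9 0 0 0"}}

```text
time: 13.23
tool_pos: [552.5, 197.4, 154.4]
tcp_rot: [-89.8, -0.0, -78.7]
ft_force: [4.4, 2.2, -1.9]
finger_gap: 33.7
```

Run:
```python
from bench import readout,eyes; import cv2,pickle,numpy as np
from h import *
S=eyes.snapshot("scene");s=readout.sense();print(s['tool_pos'],s['ft_force'],s['finger_gap'])
for c,a,_ in blobs(S,(3,120,80),(20,255,255),(280,130,370,225)): print('knob',c,a)
cv2.imwrite('pics/t5.png',cv2.resize(S['image'][130:235,240:380],(700,525),interpolation=2))
```

```text
[552.42652185 197.75995855 153.87515132] [ 4.29009316  3.5359118  -1.33698587] 33.248920731169605
```

View pics/t5.png

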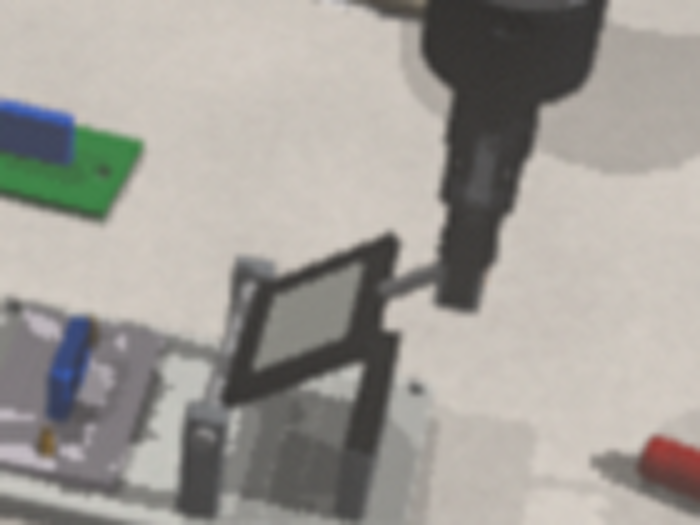

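The flap has swung up about 40° and the fingers hold the knob at about (470,285). The plate is undisturbed. I continue the arc.

>>> {"name": "move_arm", "arguments": {"motion": "0.06 -0.3 0.36 0 0 0; 0.16 -0.81 0.9 0 0 0; 0.34 -1.69 1.73 0 0 0; 0.53 -2.64 2.47 0 0 0; 0.73 -3.65 3.13 0 0 0; 0.94 -4.72 3.69 0 0 0; 1.16 -5.82 4.16 0 0 0; 1.34 -6.74 4.46 0 0 0; 1.34 -6.74 4.46 0 0 0; 1.34 -6.74 4.46 0 0 0"}}

```text
time: 14.12
tool_pos: [565.3, 130.9, 197.6]
tcp_rot: [-89.9, 0.0, -78.7]
ft_force: [4.3, 2.6, 5.5]
finger_gap: 33.7
```

>>> {"name": "move_arm", "arguments": {"motion": "0.06 -0.3 0.08 0 0 0; 0.14 -0.7 0.18 0 0 0; 0.28 -1.4 0.33 0 0 0; 0.42 -2.11 0.44 0 0 0; 0.51 -2.59 0.49 0 0 0; 0.61 -3.07 0.52 0 0 0; 0.61 -3.07 0.52 0 0 0; 0.61 -3.07 0.52 0 0 0"}}

```text
time: 14.78
tool_pos: [571.2, 100.4, 202.6]
tcp_rot: [-89.9, 0.0, -78.7]
ft_force: [2.5, 3.1, 5.8]
finger_gap: 33.3
```

Run:
```python
from bench import readout,eyes; import cv2,pickle,numpy as np
from h import *
S=eyes.snapshot("scene");T=eyes.snapshot("top");s=readout.sense();print(s['tool_pos'],s['ft_force'],s['finger_gap'])
v=np.array([-.195,.981]);H=np.array([571.8,92.2]);ex=np.array([.981,.195])
print('lateral',(s['tool_pos'][:2]-H)@v)
im=cv2.resize(S['image'][110:230,235:375],(700,600),interpolation=2)
for b in(80,90,100):   # predicted flap centre-line at 3 tilts: hinge to frame tip
    q=np.radians(b);
    for x in(45,-45):
        P=[(proj(S,[*(H+x*ex+L*np.cos(q)*v),80+L*np.sin(q)])-[234.5,109.5])*5 for L in(20,93)]
        print(b,x,np.round(P).tolist())
cv2.imwrite('pics/t6.png',im)
```

```text
[571.13619626 100.55866619 202.53240748] [3.03352702 1.72950264 5.9085185 ] 33.59981941585632
lateral 8.329293258274653
80 45 [[246.0, 485.0], [284.0, 379.0]]
80 -45 [[281.0, 371.0], [318.0, 267.0]]
90 45 [[239.0, 483.0], [250.0, 370.0]]
90 -45 [[275.0, 369.0], [287.0, 259.0]]
100 45 [[232.0, 482.0], [216.0, 366.0]]
100 -45 [[268.0, 369.0], [255.0, 255.0]]
```

View pics/t6.png

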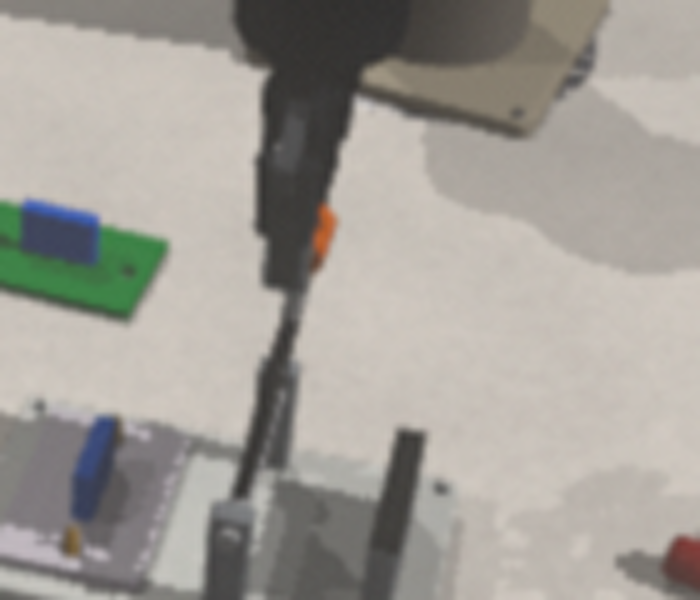

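The flap is nearly upright, with its near edge running from (240,495) to about (265,362). The knob shows orange to the right of the finger at (322,235), so it trails the pads slightly. Next I estimate the angle from the orange edge and the frame edge.

Run:
```python
from bench import readout,eyes; import cv2,numpy as np
from h import *
S=eyes.snapshot("scene")
v=np.array([-.195,.981]);H=np.array([571.8,92.2]);ex=np.array([.981,.195])
for c,a,p in blobs(S,(3,100,60),(22,255,255),(285,140,310,170),4): print('orange',c,a,p.min(0),p.max(0),[ (int(y),p[p[:,1]==y,0].max()) for y in np.unique(p[:,1])])
t=np.linspace(0,2*np.pi,60)
for b in(80,83,86,90):
    q=np.radians(b);k=np.array([140*np.cos(q),80+140*np.sin(q)])
    P=np.array([proj(S,[*(H+x*ex+(k[0]+10*np.cos(a))*v),k[1]+10*np.sin(a)]) for x in(17,-17) for a in t])
    i=P[:,0].argmax();print(b,'knob right',P[i].round(1),'rows',P[:,1].min().round(1),P[:,1].max().round(1))
    print('  near edge faces at L=85', [proj(S,[*(H+45*ex+(85*np.cos(q)+o*np.sin(q))*v),80+85*np.sin(q)-o*np.cos(q)]).round(1).tolist() for o in(-4,4)],
      'far L=93',[proj(S,[*(H-45*ex+(93*np.cos(q)+o*np.sin(q))*v),80+93*np.sin(q)-o*np.cos(q)]).round(1).tolist() for o in(-4,4)])
g=cv2.cvtColor(S['image'],cv2.COLOR_BGR2GRAY)
for y in range(178,206,4): print(y,g[y,278:302].tolist())
```

```text
orange [299.22857143 155.94285714] 35 [297. 151.] [301. 162.] [(151, np.float32(300.0)), (152, np.float32(301.0)), (153, np.float32(301.0)), (154, np.float32(301.0)), (155, np.float32(301.0)), (156, np.float32(301.0)), (157, np.float32(300.0)), (158, np.float32(300.0)), (159, np.float32(300.0)), (160, np.float32(299.0)), (161, np.float32(299.0)), (162, np.float32(298.0))]
80 knob right [305.6 155.2] rows 151.3 166.7
  near edge faces at L=85 [[288.8, 187.1], [292.0, 188.2]] far L=93 [[296.6, 162.3], [299.7, 163.3]]
83 knob right [302.6 154.3] rows 150.4 165.7
  near edge faces at L=85 [[287.0, 186.6], [290.2, 187.6]] far L=93 [[294.8, 161.8], [297.8, 162.7]]
86 knob right [299.6 153.5] rows 149.6 164.9
  near edge faces at L=85 [[285.1, 186.2], [288.4, 187.0]] far L=93 [[292.9, 161.4], [296.0, 162.1]]
90 knob right [295.5 152.7] rows 148.8 164.1
  near edge faces at L=85 [[282.6, 185.8], [286.0, 186.4]] far L=93 [[290.3, 160.9], [293.4, 161.5]]
178 [197, 198, 196, 194, 193, 193, 191, 191, 192, 191, 183, 147, 89, 61, 64, 108, 174, 194, 194, 195, 195, 196, 195, 195]
182 [196, 197, 196, 194, 193, 192, 192, 191, 175, 126, 87, 65, 63, 64, 85, 128, 156, 180, 190, 193, 193, 194, 194, 196]
186 [197, 198, 195, 197, 194, 192, 193, 181, 122, 70, 59, 62, 62, 70, 77, 88, 128, 182, 192, 190, 191, 194, 196, 195]
190 [196, 196, 196, 196, 196, 197, 197, 178, 105, 59, 60, 70, 91, 104, 87, 104, 155, 189, 195, 194, 193, 193, 194, 194]
194 [194, 195, 197, 200, 201, 199, 182, 111, 61, 60, 70, 92, 90, 79, 83, 128, 181, 193, 193, 193, 194, 196, 195, 191]
198 [147, 169, 174, 175, 177, 163, 102, 61, 57, 74, 99, 88, 77, 79, 103, 149, 187, 195, 195, 195, 194, 196, 196, 195]
202 [179, 179, 172, 149, 125, 82, 58, 59, 85, 119, 95, 78, 75, 85, 120, 159, 170, 172, 172, 171, 173, 174, 172, 173]
```

>>> {"name": "move_arm", "arguments": {"motion": "0.05 -0.25 0.01 0 0 0; 0.1 -0.5 0.02 0 0 0; 0.15 -0.75 0.03 0 0 0; 0.2 -1 0.04 0 0 0; 0.26 -1.3 0.05 0 0 0; 0.26 -1.3 0.05 0 0 0; 0.26 -1.3 0.05 0 0 0; 0.26 -1.3 0.05 0 0 0; 0.26 -1.3 0.05 0 0 0; 0.26 -1.3 0.05 0 0 0"}}

```text
time: 15.77
tool_pos: [573.7, 87.2, 202.7]
tcp_rot: [-90.0, 0.0, -78.6]
ft_force: [5.0, 1.2, 4.7]
finger_gap: 33.4
```

Run:
```python
from bench import readout,eyes; import cv2,numpy as np
from h import *
S=eyes.snapshot("scene");s=readout.sense();print(s['tool_pos'],s['ft_force'],s['finger_gap'])
for c,a,p in blobs(S,(3,100,60),(22,255,255),(280,140,310,170),4): print('orange',c,a,p.min(0),p.max(0))
g=cv2.cvtColor(S['image'],cv2.COLOR_BGR2GRAY)
for y in (186,190): print(y,g[y,276:300].tolist())
cv2.imwrite('pics/t7.png',cv2.resize(S['image'][110:230,235:375],(700,600),interpolation=2))
```

```text
[573.69773144  87.22282484 202.72395564] [4.11135446 1.71021425 3.93566078] 33.12932871100516
orange [293.51219512 154.85365854] 41 [292. 149.] [296. 161.]
186 [197, 197, 197, 199, 198, 198, 189, 150, 87, 58, 62, 95, 146, 145, 99, 82, 82, 88, 129, 183, 193, 191, 193, 195]
190 [198, 198, 195, 197, 197, 199, 186, 118, 65, 59, 79, 120, 133, 101, 106, 110, 87, 105, 156, 190, 196, 194, 195, 196]
```

View pics/t7.png

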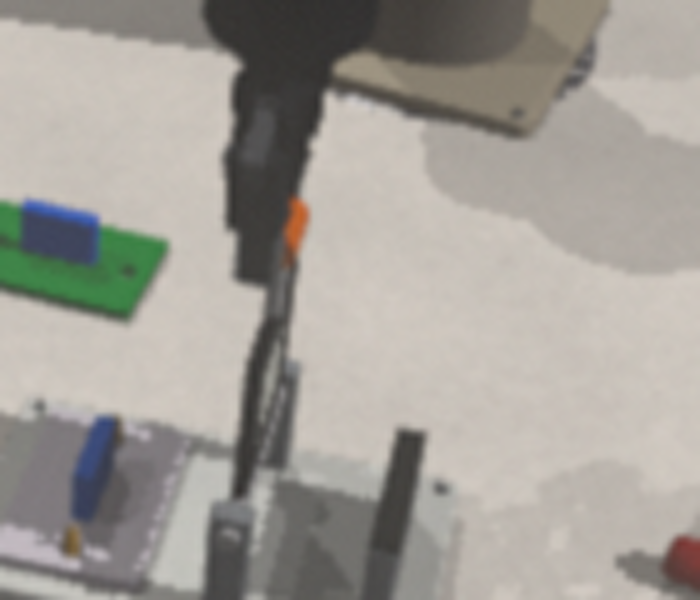

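The flap stands upright: the orange edge at pixel 296.5 and the frame edge at 283.1 both give about 89°. I hold and check for drift before handing in.

>>> {"name": "move_arm", "arguments": {"motion": "0 0 0 0 0 0; 0 0 0 0 0 0; 0 0 0 0 0 0; 0 0 0 0 0 0; 0 0 0 0 0 0; 0 0 0 0 0 0; 0 0 0 0 0 0; 0 0 0 0 0 0; 0 0 0 0 0 0; 0 0 0 0 0 0"}}

```text
time: 16.65
tool_pos: [573.7, 87.2, 202.7]
tcp_rot: [-90.0, 0.0, -78.6]
ft_force: [4.9, 1.8, 3.8]
finger_gap: 33.4
```

Run:
```python
from bench import readout,eyes,r; import cv2,numpy as np
from h import *
S=eyes.snapshot("scene");s=readout.sense();print(s['tool_pos'],s['ft_force'],s['finger_gap'],s['time'])
b=blobs(S,(3,100,60),(22,255,255),(280,140,310,170),4)
for c,a,p in b: print('orange',c,a,p.min(0),p.max(0))
print(cv2.cvtColor(S['image'],cv2.COLOR_BGR2GRAY)[186,276:300].tolist())
if len(b)==1 and abs(b[0][0][0]-293.51)<.6: print(r.hand_in())
```

```text
[573.70122176  87.22300759 202.71666032] [4.91642865 2.20464858 4.55146902] 33.42540048441563 16.7
orange [293.51219512 155.07317073] 41 [292. 149.] [296. 162.]
[196, 199, 198, 198, 198, 197, 190, 150, 87, 59, 61, 94, 146, 145, 99, 83, 81, 89, 128, 183, 193, 192, 192, 195]
the job is handed in; nothing more can be done
None
```

The backplate is on the lamp's seat and released. The diffuser flap stands upright with the gripper still holding its knob, and I handed the job in at 16.7 s.

**Plate:** I lowered it over both pins until it touched down, with about 7 N upward at contact and the TCP at 35.2 mm. That is 20 mm above the grasp reading, matching the seat height. After release, the images showed both pins through the holes and the plate level.

**Flap:** Two image edges put it at about 89°, within about 1–2° of upright allowing for calibration. It did not drift over the last 0.9 s, and the fingers are closed on the knob at 33.4 mm with 25 N squeeze set.

**Checks that disagreed:**
- **Plate position before lowering:** the two views differed by about 3 mm in x. I split the difference, and the pins threaded without side force.
- **Flap angle:** at my first stop the flap measured about 84°, because the knob sits about 5 mm off the pad centre. I moved on by 13 mm and measured again.

I did not move near the other things on the bench, but I made no separate check of their positions.

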